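# Clip down the die box

## Task

Close up the box of stamping dies: press the lid down in the middle until it is fully home on its gasket, then snap the four corner clips fully down over the rim in opposite-corner order - any one clip first, then the one diagonally across from it, then the remaining two - so that the lid seats evenly. Go gently, the plastic cracks above 22 N, and leave everything else on the bench where it is.

Things in the scene. Friction and masses are not known exactly. Their poses are not given: they have to be found in the camera images.
- box: clear plastic box of brass dies, fixed to the bench, with a white lid and four grey clips, two on each long side near the corners; 134 x 194 mm, 150 x 210 mm over its rim flange, rim 85 mm high. Origin: centre of its underside; z up, long sides along y, at -x and +x
- lid_mid (a point): nominal place, on the box, of the middle of the lid's flat top panel (60 mm in x, 150 mm in y) with the lid home: 100 mm above the underside. The deep old rubber seal has set unevenly: the true home of the whole lid lies up to 8 mm higher or lower, and up to 0.03 rad out of level about each axis. Neither is measured; only touch or sight tells
- lid (a joint): how far the lid still stands above its own true home (m): 0 is home, it starts 5 to 10 mm up, and the clips ride with it. The gasket grips: the lid goes straight down under 7 to 10 N pressed on its middle panel, then stops at home and stays where it is left. The rubber under it gives 1 mm per 13 N while pressed
- pad_a (a point): nominal place on the box, same axes, of the top centre of the thumb pad of the clip at the -x, +y corner once lid and clip are down: 74 mm from the box's middle in x, 60 mm in y, 108 mm up. Like lid_mid it is drawn on the box, without the lid's true height and tilt
- pad_b (a point): nominal place on the box, same axes, of the top centre of the thumb pad of the clip at the -x, -y corner once lid and clip are down: 74 mm from the box's middle in x, 60 mm in y, 108 mm up. Like lid_mid it is drawn on the box, without the lid's true height and tilt
- pad_c (a point): nominal place on the box, same axes, of the top centre of the thumb pad of the clip at the +x, -y corner once lid and clip are down: 74 mm from the box's middle in x, 60 mm in y, 108 mm up. Like lid_mid it is drawn on the box, without the lid's true height and tilt
- pad_d (a point): nominal place on the box, same axes, of the top centre of the thumb pad of the clip at the +x, +y corner once lid and clip are down: 74 mm from the box's middle in x, 60 mm in y, 108 mm up. Like lid_mid it is drawn on the box, without the lid's true height and tilt
- clip_a (a joint): clip at the -x, +y corner, diagonally opposite clip_c: 0 when snapped fully down, growing as it opens up and outward (rad), 1.2 at most; starts at 0.45 to 0.85 and stays where it is left. All four are alike: 44 mm long; hinge parallel to y, 29 mm inward of the pad's centre and 8 mm below its top; pad 14 mm wide; a 36 mm skirt with a springy hook hangs outside
- clip_b (a joint): clip at the -x, -y corner, diagonally opposite clip_d: 0 when snapped fully down, growing as it opens up and outward (rad), 1.2 at most; starts at 0.45 to 0.85 and stays where it is left. Each clip swings freely under 2 N on its pad; from 0.2 rad its hook rides over the rim and it needs about 9 to 14 N straight down on the pad; near 0.1 rad it gives way, snaps home and stays
- clip_c (a joint): clip at the +x, -y corner, diagonally opposite clip_a: 0 when snapped fully down, growing as it opens up and outward (rad), 1.2 at most; starts at 0.45 to 0.85 and stays where it is left.
- clip_d (a joint): clip at the +x, +y corner, diagonally opposite clip_b: 0 when snapped fully down, growing as it opens up and outward (rad), 1.2 at most; starts at 0.45 to 0.85 and stays where it is left.
- die_1: brass stamping die standing free, 40 mm across, 36 mm high, close beside the box; origin under its centre. Leave alone
- die_2: dark steel stamping die, same size, standing near the box; origin under its centre. Leave alone
- foil_roll: upright roll of gold foil, 60 mm across, 64 mm high; origin under its centre. Leave alone
- knife: craft knife lying flat, 155 mm long, 18 mm high; origin under its middle. Leave alone
- tub: small clear tub, 72 mm across, 58 mm high; origin under its centre. Leave alone
- carton: small cardboard carton, 60 x 95 x 36 mm; origin under its centre. Leave alone
- can: drink can, 66 mm across, 115 mm high; origin under its centre. Leave alone

How it is judged:
By the outcome, as a careful person would: the job done as asked, in the order asked, and still so for the second after the job is handed in, with the robot touching nothing.
It also fails if it takes over 67 s, if anything falls off the work surface, if the arm or the gripper's body presses on something with over 40 N, if the wrist force passes 120 N, or if a joint passes its speed limit or range.

## Robot

A 7-joint arm with a two-finger parallel gripper is mounted at the origin on the work surface. World frame = base frame: x ahead of the robot, y to its left, z up, the work surface at z = 0. Lengths are in mm, angles in rad, forces in N, time in s.
With the tool pointing down it reaches from about 400 to 900 mm from the base axis. Payload 5.5 kg.
Tool frame: the origin (TCP) lies at the very end of the fingers, on their centre line; the grasp point (between the pads) lies robot.hold_point_z behind it (robot.hold_point_z is the distance from the TCP to the grasp point, in mm); z points along the fingers, y is the line along which they close (so a half turn about z gives the same grasp; the last joint's range is limited). The gripper opens to 92 mm and grips with 3 to 60 N. Pads are 19 mm wide; open, the fingers measure 130 mm over their backs; the gripper's body (75 mm by 190 mm) begins 47 mm behind the grasp point.
Start: joints at [-0.942, 0.501, -0.427, 1.55, 0.221, 1.138, -0.21], TCP at [232.465, 607.009, 226.729] pointing down, gripper open.
Joint ranges: [-2.88, 2.88], [-0.31, 2.03], [-1.54, 1.56], [0.2, 2.42], [-1.41, 4.55], [0.19, 2.02], [-2.57, 2.57]. Speed limits (rad/s): [2.57, 2.57, 3.14, 3.14, 3.14, 3.14, 3.14].

## Interface

Orientations are given as a unit quaternion [w, x, y, z].
In Python, from station import robot gives the robot as it stands.
- The arm moves only by the shell command python3 -m inch 'ROWS' [FORCE]. ROWS is JSON, a list of rows, each an object of numbers: "ax", "ay", "az": the turn, a rotation vector about the tool's x, y, z normalised to -1 to 1, where 1 is 45 degrees; "dx", "dy", "dz": the shift along the tool's x, y, z normalised to -1 to 1, where 1 is 300 mm; "hand": the opening, from -1 (shut) to 1 (fully open), so that 0 is half open. A call has 1 to 5 rows; each row is the pose to reach, as a shift and turn from the pose commanded when the call began, along the tool's axes at that moment; what a row does not reach only later rows make up. A row lasts 1/8 s, in which the tool goes at most 62.5 mm and 10.7 degrees, less where a joint would pass 70% of its speed; a pose out of reach is approached as far as the arm can. A call with a number of a shift or a turn outside -1 to 1 is refused whole. A call with a gripper value outside its range is refused whole. The fingers move at their own pace and stop on an object; FORCE is the grip in N (left out, the last holds). Time passes only in rows, so rows that repeat a pose let the fingers close. It gives the time, the measured TCP pose, the force, the opening and the grip force at its end, in the units of the state.
- robot.get_obs(): the state, without advancing time (a new reading comes with each control period).
- robot.read_camera(name): name is "side" or "top"; returns a dict with "frame" (384x512x3 uint8, red, green, blue), "camera_matrix" (3x3 intrinsics, pixels), "world_from_camera" (4x4, takes a point from camera to world coordinates). Camera axes: x right, y down, z forward; pixel columns grow to the right and rows downward; lengths in mm; the calibration is good to about 2 mm. A picture is of the moment at which its call begins. There is no depth.
- robot.sign_off(): hands the job in; it is judged then, once.
The state is a dict: "time_s": time; "q": joint angles; "qvel": joint speeds; "tau": joint torques, N m; "ee_pos": TCP position; "eef_rot": TCP orientation; "ft_force": force on the tool from outside, world axes, zero at the start; "wrist_torque": the same for the moment, N m; "finger_gap": opening from 0.0 (shut) to 1.0 (fully open); "finger_force": force on a finger pad.
Only numpy, scipy, OpenCV 4.12 (cv2) and the standard library are available. Lean on these libraries where they do the work, as an engineer would, in place of code of your own. Each camera call takes 0.05 s, during which the arm holds its last target. There are 200 camera calls.

## Working session

There is one attempt and no reset: what is moved stays moved. The work goes in short steps, Python scripts to look and compute and a shell command to move; the robot and the scene stay as the last step left them, time stands still between calls to the robot, and variables do not carry over. Pictures are saved under pics/ and viewed, at most 10 in all, crops included, and the job is handed in when it is done.

```bash
mkdir -p pics; ls; python3 - <<'E'
from station import robot
import cv2
o=robot.get_obs();print({k:o[k] for k in('time_s','ee_pos','eef_rot','ft_force','finger_gap')},robot.hold_point_z)
for n in('top','side'):
    c=robot.read_camera(n);cv2.imwrite(f'pics/{n}0.png',cv2.resize(c['frame'][:,:,::-1],(768,576),interpolation=cv2.INTER_CUBIC))
    print(n,c['camera_matrix'].tolist(),c['world_from_camera'].round(4).tolist())
E
```

```text
pics
{'time_s': 0.0, 'ee_pos': array([232.28828331, 606.33298506, 225.67877974]), 'eef_rot': array([-2.00579702e-04,  1.81858370e-01,  9.83324277e-01, -9.26407647e-04]), 'ft_force': array([ 0.47267258, -0.21953293, -0.13729893]), 'finger_gap': 1.0000939552142183} 18.8
top [[463.5924936358948, 0.0, 252.5247420038346], [0.0, 463.5924936358948, 184.620043081124], [0.0, 0.0, 1.0]] [[0.0135, -0.9945, 0.1038, 466.0818], [-0.9999, -0.0139, -0.0031, 28.434], [0.0045, -0.1037, -0.9946, 1057.5503], [0.0, 0.0, 0.0, 1.0]]
side [[496.3622166441102, 0.0, 258.8274298318932], [0.0, 496.3622166441102, 193.02845291338556], [0.0, 0.0, 1.0]] [[0.9684, -0.1506, 0.1986, 380.0612], [-0.2491, -0.6103, 0.752, -815.6513], [0.008, -0.7777, -0.6286, 806.6205], [0.0, 0.0, 0.0, 1.0]]
```

View pics/top0.png

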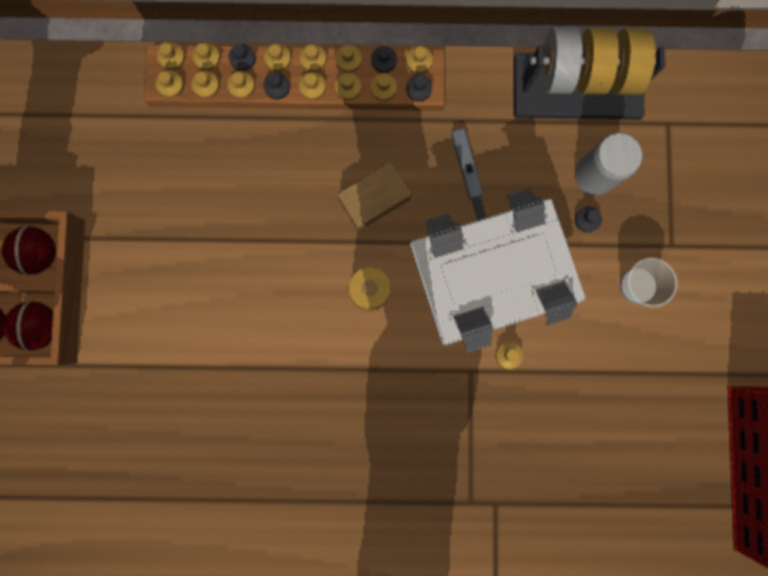

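View pics/side0.png

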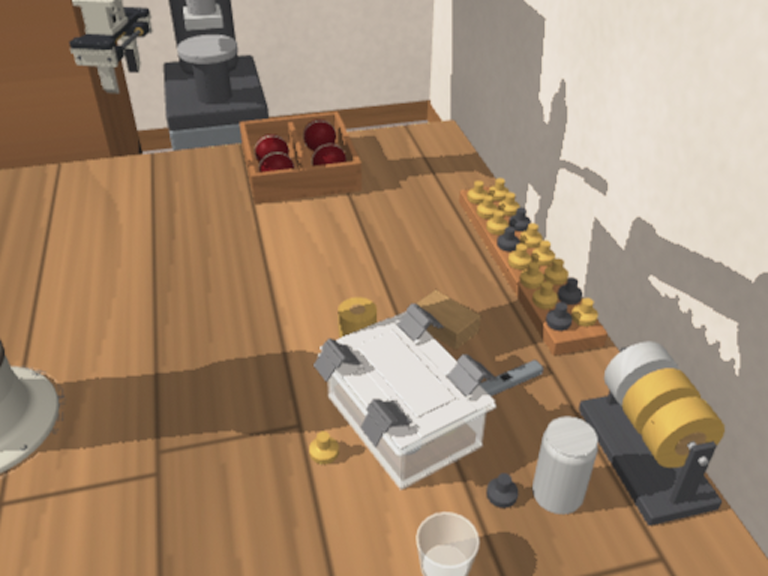

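The top view shows the white lid centred near (498,272) in the 768-wide picture, with clips at (445,235), (526,208), (474,327) and (556,300). The brass die is at (510,355), close to the near side. The side view shows all four clips open and the can behind the box. I'll take enlarged crops of both.

```bash
python3 - <<'E'
from station import robot
import cv2
for n,(u,v,w,h) in dict(top=(262,124,136,112),side=(206,196,130,130)).items():
    f=robot.read_camera(n)['frame'][v:v+h,u:u+w,::-1]
    s=5 if n=='top' else 4.6
    s=5 if n=='top' else 4.5
    cv2.imwrite(f'pics/{n}1.png',cv2.resize(f,None,fx=s,fy=s,interpolation=cv2.INTER_CUBIC))
E
```

```text
(no output)
```

View pics/top1.png

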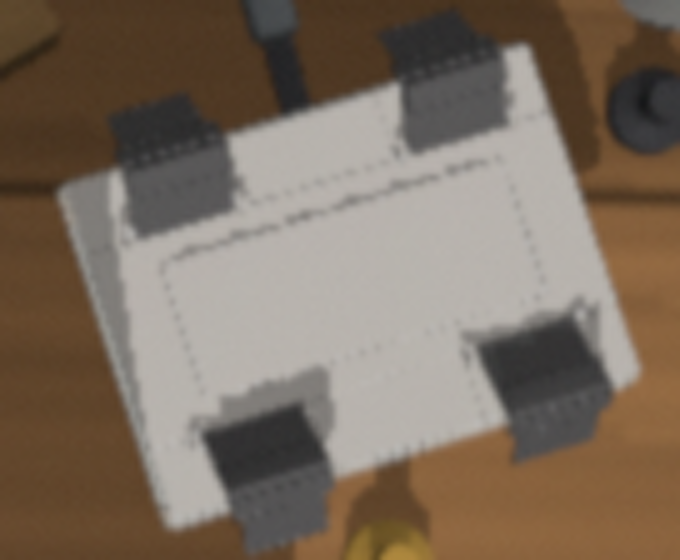

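View pics/side1.png

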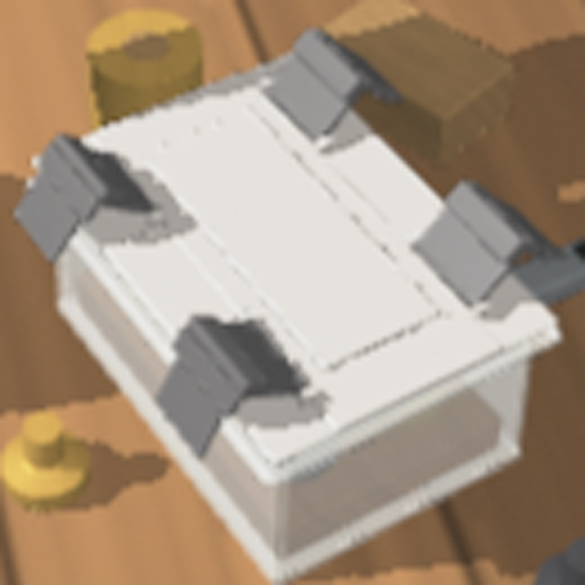

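In the top crop, the lid corners are at (58,188), (527,45), (640,375) and (170,530), and the panel centre is near (353,282). In the side crop, two of the same lid corners are at (560,335) and (275,470), and the panel corners are at (250,105), (440,315) and (328,368).

```bash
cat > h.py <<'E'
import numpy as np
from station import robot
_c={n:robot.read_camera(n) for n in('top','side')}
def ray(n,u,v):
    c=_c[n];T=c['world_from_camera'];d=T[:3,:3]@np.linalg.solve(c['camera_matrix'],[u,v,1]);return T[:3,3],d
def atz(n,u,v,z):
    o,d=ray(n,u,v);return o+d*(z-o[2])/d[2]
def tri(a,b):
    A=[];y=[]
    for n,p in(('top',a),('side',b)):
        o,d=ray(n,*p);d=d/np.linalg.norm(d);P=np.eye(3)-np.outer(d,d);A.append(P);y.append(P@o)
    return np.linalg.lstsq(np.vstack(A),np.hstack(y),rcond=None)[0]
T=lambda x,y:(262+(x+.5)/5-.5,124+(y+.5)/5-.5)
S=lambda x,y:(206+(x+.5)/4.5-.5,196+(y+.5)/4.5-.5)
def proj(n,p):
    c=_c[n];M=np.linalg.inv(c['world_from_camera']);q=c['camera_matrix']@(M[:3,:3]@p+M[:3,3]);return q[:2]/q[2]
E
python3 - <<'E'
from h import *
np.set_printoptions(precision=1,suppress=True)
for a,b in [((527,45),(560,335)),((640,375),(275,470)),((497,158),(440,315)),((545,305),(328,368)),((165,262),(250,105))]:print('tri',tri(T(*a),S(*b)))
for z in(95,):
    C=np.array([atz('top',*T(*p),z) for p in[(58,188),(527,45),(640,375),(170,530)]]);print(C,C.mean(0),np.linalg.norm(C-np.roll(C,-1,0),axis=1))
    e=(C[0]+C[3]-C[1]-C[2]);print('yaw',np.arctan2(-e[0],e[1]))
P=np.array([atz('top',*T(*p),107) for p in[(165,262),(497,158),(545,305),(205,405)]]);print(P,P.mean(0),np.linalg.norm(P-np.roll(P,-1,0),axis=1))
E
```

```text
tri [ 682.5 -217.3   86.4]
tri [ 542.3 -261.8   91.3]
tri [ 632.2 -201.8   95.7]
tri [ 573.2 -221.1   98.5]
tri [584.8 -61.5 104.6]
[[ 616.6  -17.3   95. ]
 [ 680.5 -215.1   95. ]
 [ 541.2 -260.6   95. ]
 [ 474.3  -64.9   95. ]] [ 578.1 -139.5   95. ] [207.9 146.5 206.8 150. ]
yaw 0.32114168606988075
[[ 584.4  -61.2  107. ]
 [ 629.9 -199.   107. ]
 [ 568.7 -218.2  107. ]
 [ 525.5  -77.9  107. ]] [ 577.1 -139.1  107. ] [145.1  64.1 146.8  61.2]
```

```bash
python3 -m inch '[{"dx":-0.655,"dy":-0.636,"hand":-1},{"dx":-0.655,"dy":-0.636,"hand":-1},{"dx":-0.655,"dy":-0.636,"hand":-1},{"dx":-0.655,"dy":-0.636,"hand":-1},{"dx":-0.655,"dy":-0.636,"hand":-1}]' 20
python3 -m inch '[{"dx":-0.655,"dy":-0.636,"hand":-1},{"dx":-0.655,"dy":-0.636,"hand":-1},{"dx":-0.655,"dy":-0.636,"hand":-1},{"dx":-0.655,"dy":-0.636,"hand":-1},{"dx":-0.655,"dy":-0.636,"hand":-1}]'
```

```text
schema error: expected keys ax, ay, az, dx, dy, dz, hand
schema error: expected keys ax, ay, az, dx, dy, dz, hand
```

```bash
python3 -m inch '[{"ax":0,"ay":0,"az":0,"dz":0,"dx":-0.655,"dy":-0.636,"hand":-1},{"ax":0,"ay":0,"az":0,"dz":0,"dx":-0.655,"dy":-0.636,"hand":-1},{"ax":0,"ay":0,"az":0,"dz":0,"dx":-0.655,"dy":-0.636,"hand":-1},{"ax":0,"ay":0,"az":0,"dz":0,"dx":-0.655,"dy":-0.636,"hand":-1},{"ax":0,"ay":0,"az":0,"dz":0,"dx":-0.655,"dy":-0.636,"hand":-1}]' 20
python3 -m inch '[{"ax":0,"ay":0,"az":0,"dz":0,"dx":-0.655,"dy":-0.636,"hand":-1},{"ax":0,"ay":0,"az":0,"dz":0,"dx":-0.655,"dy":-0.636,"hand":-1},{"ax":0,"ay":0,"az":0,"dz":0,"dx":-0.655,"dy":-0.636,"hand":-1},{"ax":0,"ay":0,"az":0,"dz":0,"dx":-0.655,"dy":-0.636,"hand":-1},{"ax":0,"ay":0,"az":0,"dz":0,"dx":-0.655,"dy":-0.636,"hand":-1}]'
```

```text
time_s: 0.92
ee_pos: [349.8, 354.3, 226.7]
eef_rot: [0.001, 0.184, 0.983, -0.001]
ft_force: [-1.0, -0.0, 1.3]
finger_gap: 0.504
finger_force: 0.0
time_s: 1.55
ee_pos: [464.3, 105.7, 226.9]
eef_rot: [0.001, 0.185, 0.983, -0.0]
ft_force: [0.6, 0.8, 0.5]
finger_gap: 0.011
finger_force: 0.0
```

```bash
python3 -m inch '[{"ax":0,"ay":0,"az":-0.882,"dz":0.2,"dx":-0.648,"dy":-0.624,"hand":-1},{"ax":0,"ay":0,"az":-0.882,"dz":0.2,"dx":-0.648,"dy":-0.624,"hand":-1},{"ax":0,"ay":0,"az":-0.882,"dz":0.2,"dx":-0.648,"dy":-0.624,"hand":-1},{"ax":0,"ay":0,"az":-0.882,"dz":0.2,"dx":-0.648,"dy":-0.624,"hand":-1},{"ax":0,"ay":0,"az":-0.882,"dz":0.2,"dx":-0.648,"dy":-0.624,"hand":-1}]'
python3 -m inch '[{"ax":0,"ay":0,"az":0,"dx":0,"dy":0,"dz":0.05,"hand":-1},{"ax":0,"ay":0,"az":0,"dx":0,"dy":0,"dz":0.1,"hand":-1},{"ax":0,"ay":0,"az":0,"dx":0,"dy":0,"dz":0.12,"hand":-1},{"ax":0,"ay":0,"az":0,"dx":0,"dy":0,"dz":0.12,"hand":-1}]'
```

```text
time_s: 2.17
ee_pos: [578.0, -137.8, 166.0]
eef_rot: [-0.0, -0.162, 0.987, -0.0]
ft_force: [0.4, 0.5, 0.5]
finger_gap: 0.007
finger_force: 0.0
time_s: 2.68
ee_pos: [577.1, -132.6, 130.3]
eef_rot: [-0.0, -0.164, 0.986, 0.0]
ft_force: [-0.1, 0.5, 0.0]
finger_gap: 0.005
finger_force: 0.0
```

```bash
python3 -m inch '[{"ax":0,"ay":0,"az":0,"dx":0.0075,"dy":-0.022,"dz":0.02,"hand":-1},{"ax":0,"ay":0,"az":0,"dx":0.0075,"dy":-0.022,"dz":0.035,"hand":-1},{"ax":0,"ay":0,"az":0,"dx":0.0075,"dy":-0.022,"dz":0.043,"hand":-1},{"ax":0,"ay":0,"az":0,"dx":0.0075,"dy":-0.022,"dz":0.05,"hand":-1},{"ax":0,"ay":0,"az":0,"dx":0.0075,"dy":-0.022,"dz":0.05,"hand":-1}]'
```

```text
time_s: 3.3
ee_pos: [577.5, -141.1, 115.6]
eef_rot: [-0.0, -0.163, 0.987, 0.0]
ft_force: [-0.2, -0.5, -1.3]
finger_gap: 0.006
finger_force: 0.0
```

```bash
python3 -m inch '[{"ax":0,"ay":0,"az":0,"dx":0,"dy":0,"dz":0.005,"hand":-1},{"ax":0,"ay":0,"az":0,"dx":0,"dy":0,"dz":0.01,"hand":-1},{"ax":0,"ay":0,"az":0,"dx":0,"dy":0,"dz":0.015,"hand":-1}]'
```

```text
time_s: 3.68
ee_pos: [577.6, -141.2, 111.1]
eef_rot: [0.0, -0.163, 0.987, 0.0]
ft_force: [-0.6, 0.3, -0.0]
finger_gap: 0.009
finger_force: 0.0
```

```bash
python3 -m inch '[{"ax":0,"ay":0,"az":0,"dx":0,"dy":0,"dz":0.004,"hand":-1},{"ax":0,"ay":0,"az":0,"dx":0,"dy":0,"dz":0.008,"hand":-1},{"ax":0,"ay":0,"az":0,"dx":0,"dy":0,"dz":0.012,"hand":-1}]'
```

```text
time_s: 4.05
ee_pos: [577.6, -141.2, 107.5]
eef_rot: [-0.0, -0.163, 0.987, 0.0]
ft_force: [-0.5, 0.3, 0.3]
finger_gap: 0.004
finger_force: 0.0
```

```bash
python3 -m inch '[{"ax":0,"ay":0,"az":0,"dx":0,"dy":0,"dz":0.004,"hand":-1},{"ax":0,"ay":0,"az":0,"dx":0,"dy":0,"dz":0.008,"hand":-1},{"ax":0,"ay":0,"az":0,"dx":0,"dy":0,"dz":0.012,"hand":-1}]'
```

```text
time_s: 4.42
ee_pos: [577.5, -141.2, 103.9]
eef_rot: [-0.0, -0.163, 0.987, 0.0]
ft_force: [0.1, -0.5, -0.0]
finger_gap: 0.001
finger_force: 0.0
```

```bash
python3 -m inch '[{"ax":0,"ay":0,"az":0,"dx":0,"dy":0,"dz":0.003,"hand":-1},{"ax":0,"ay":0,"az":0,"dx":0,"dy":0,"dz":0.006,"hand":-1},{"ax":0,"ay":0,"az":0,"dx":0,"dy":0,"dz":0.009,"hand":-1}]'
```

```text
time_s: 4.8
ee_pos: [577.6, -141.2, 101.2]
eef_rot: [0.0, -0.163, 0.987, 0.0]
ft_force: [-0.1, 0.1, -0.1]
finger_gap: -0.0
finger_force: 0.0
```

```bash
python3 -m inch '[{"ax":0,"ay":0,"az":0,"dx":0,"dy":0,"dz":0.003,"hand":-1},{"ax":0,"ay":0,"az":0,"dx":0,"dy":0,"dz":0.006,"hand":-1},{"ax":0,"ay":0,"az":0,"dx":0,"dy":0,"dz":0.006,"hand":-1}]'
```

```text
time_s: 5.18
ee_pos: [577.7, -141.2, 100.3]
eef_rot: [0.0, -0.163, 0.987, -0.0]
ft_force: [-2.2, 0.8, 6.3]
finger_gap: 0.005
finger_force: 3.1
```

```bash
python3 -m inch '[{"ax":0,"ay":0,"az":0,"dx":0,"dy":0,"dz":0.003,"hand":-1},{"ax":0,"ay":0,"az":0,"dx":0,"dy":0,"dz":0.006,"hand":-1},{"ax":0,"ay":0,"az":0,"dx":0,"dy":0,"dz":0.006,"hand":-1}]'
```

```text
time_s: 5.55
ee_pos: [577.7, -141.2, 98.6]
eef_rot: [0.0, -0.163, 0.987, -0.0]
ft_force: [-2.4, 0.9, 8.5]
finger_gap: 0.009
finger_force: 3.5
```

```bash
python3 -m inch '[{"ax":0,"ay":0,"az":0,"dx":0,"dy":0,"dz":0.003,"hand":-1},{"ax":0,"ay":0,"az":0,"dx":0,"dy":0,"dz":0.006,"hand":-1},{"ax":0,"ay":0,"az":0,"dx":0,"dy":0,"dz":0.006,"hand":-1}]'
```

```text
time_s: 5.92
ee_pos: [577.6, -141.2, 96.8]
eef_rot: [0.0, -0.163, 0.987, -0.0]
ft_force: [-2.9, 1.3, 7.7]
finger_gap: 0.004
finger_force: 3.5
```

```bash
python3 -m inch '[{"ax":0,"ay":0,"az":0,"dx":0,"dy":0,"dz":0.003,"hand":-1},{"ax":0,"ay":0,"az":0,"dx":0,"dy":0,"dz":0.003,"hand":-1}]'
```

```text
time_s: 6.18
ee_pos: [577.6, -141.2, 95.9]
eef_rot: [0.0, -0.163, 0.987, -0.0]
ft_force: [-2.2, 0.4, 7.2]
finger_gap: 0.003
finger_force: 3.5
```

```bash
python3 -m inch '[{"ax":0,"ay":0,"az":0,"dx":0,"dy":0,"dz":0.002,"hand":-1},{"ax":0,"ay":0,"az":0,"dx":0,"dy":0,"dz":0.002,"hand":-1}]'
```

```text
time_s: 6.42
ee_pos: [577.6, -141.2, 95.3]
eef_rot: [0.0, -0.163, 0.987, -0.0]
ft_force: [-3.4, -0.3, 6.5]
finger_gap: 0.008
finger_force: 3.6
```

```bash
python3 -m inch '[{"ax":0,"ay":0,"az":0,"dx":0,"dy":0,"dz":0.003,"hand":-1},{"ax":0,"ay":0,"az":0,"dx":0,"dy":0,"dz":0.003,"hand":-1}]'
```

```text
time_s: 6.68
ee_pos: [577.6, -141.2, 94.4]
eef_rot: [0.0, -0.163, 0.987, -0.0]
ft_force: [-2.4, 0.8, 7.1]
finger_gap: 0.004
finger_force: 3.5
```

```bash
python3 -m inch '[{"ax":0,"ay":0,"az":0,"dx":0,"dy":0,"dz":0.002,"hand":-1},{"ax":0,"ay":0,"az":0,"dx":0,"dy":0,"dz":0.002,"hand":-1}]'
```

```text
time_s: 6.92
ee_pos: [577.6, -141.2, 94.1]
eef_rot: [0.0, -0.163, 0.987, -0.0]
ft_force: [-3.2, 1.5, 9.9]
finger_gap: 0.006
finger_force: 4.7
```

```bash
python3 -m inch '[{"ax":0,"ay":0,"az":0,"dx":0,"dy":0,"dz":0.002,"hand":-1},{"ax":0,"ay":0,"az":0,"dx":0,"dy":0,"dz":0.002,"hand":-1}]'
```

```text
time_s: 7.18
ee_pos: [577.6, -141.2, 93.8]
eef_rot: [0.0, -0.163, 0.987, -0.0]
ft_force: [-3.9, 1.1, 11.8]
finger_gap: 0.007
finger_force: 5.9
```

```bash
python3 -m inch '[{"ax":0,"ay":0,"az":0,"dx":0,"dy":0,"dz":0.003,"hand":-1},{"ax":0,"ay":0,"az":0,"dx":0,"dy":0,"dz":0.003,"hand":-1},{"ax":0,"ay":0,"az":0,"dx":0,"dy":0,"dz":0.003,"hand":-1}]'
```

```text
time_s: 7.55
ee_pos: [577.7, -141.2, 93.4]
eef_rot: [0.0, -0.163, 0.987, -0.0]
ft_force: [-5.5, 0.9, 15.8]
finger_gap: 0.007
finger_force: 7.7
```

```bash
python3 -m inch '[{"ax":0,"ay":0,"az":0,"dx":0,"dy":0,"dz":-0.1,"hand":-1},{"ax":0,"ay":0,"az":0,"dx":0,"dy":0,"dz":-0.17,"hand":-1},{"ax":0,"ay":0,"az":0,"dx":0,"dy":0,"dz":-0.17,"hand":-1}]'
python3 -m inch '[{"ax":0,"ay":0,"az":0,"dx":0.227,"dy":0.205,"dz":0,"hand":-1},{"ax":0,"ay":0,"az":0,"dx":0.227,"dy":0.205,"dz":0,"hand":-1},{"ax":0,"ay":0,"az":0,"dx":0.227,"dy":0.205,"dz":0,"hand":-1},{"ax":0,"ay":0,"az":0,"dx":0.227,"dy":0.205,"dz":0,"hand":-1}]'
python3 - <<'E'
from station import robot
import cv2
f=robot.read_camera('side')['frame'][160:300,180:340,::-1]
cv2.imwrite('pics/s2.png',cv2.resize(f,None,fx=4,fy=4,interpolation=cv2.INTER_CUBIC))
E
```

```text
time_s: 7.92
ee_pos: [579.1, -141.5, 144.1]
eef_rot: [0.002, -0.163, 0.987, -0.001]
ft_force: [0.8, -0.2, 0.6]
finger_gap: 0.008
finger_force: 0.0
time_s: 8.43
ee_pos: [493.9, -105.2, 142.1]
eef_rot: [0.0, -0.163, 0.987, -0.0]
ft_force: [0.5, 0.7, 0.2]
finger_gap: 0.008
finger_force: 0.0
```

View pics/s2.png

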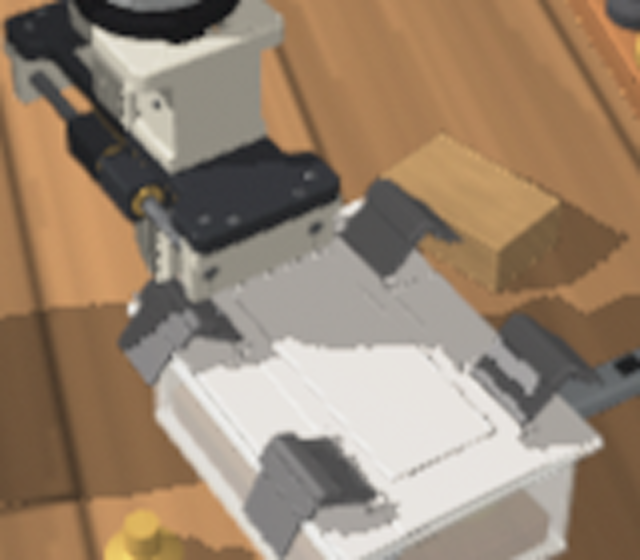

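The gripper is over the -x,+y clip, with its fingertips at about (190,290) in the crop. The other three clips are still open.

```bash
python3 -m inch '[{"ax":0,"ay":0,"az":0,"dx":0,"dy":0,"dz":0.02,"hand":-1},{"ax":0,"ay":0,"az":0,"dx":0,"dy":0,"dz":0.04,"hand":-1},{"ax":0,"ay":0,"az":0,"dx":0,"dy":0,"dz":0.05,"hand":-1},{"ax":0,"ay":0,"az":0,"dx":0,"dy":0,"dz":0.06,"hand":-1}]'
```

```text
time_s: 8.98
ee_pos: [493.3, -104.9, 124.0]
eef_rot: [-0.0, -0.163, 0.987, 0.0]
ft_force: [-0.3, 0.2, 0.6]
finger_gap: 0.001
finger_force: 0.2
```

```bash
python3 -m inch '[{"ax":0,"ay":0,"az":0,"dx":0.004,"dy":0,"dz":0.008,"hand":-1},{"ax":0,"ay":0,"az":0,"dx":0.008,"dy":0,"dz":0.016,"hand":-1},{"ax":0,"ay":0,"az":0,"dx":0.013,"dy":0,"dz":0.024,"hand":-1}]'
```

```text
time_s: 9.35
ee_pos: [489.6, -106.2, 117.2]
eef_rot: [0.0, -0.163, 0.987, -0.0]
ft_force: [-0.7, -0.5, 1.2]
finger_gap: 0.006
finger_force: 0.6
```

```bash
python3 -m inch '[{"ax":0,"ay":0,"az":0,"dx":0.003,"dy":0,"dz":0.006,"hand":-1},{"ax":0,"ay":0,"az":0,"dx":0.004,"dy":0,"dz":0.012,"hand":-1},{"ax":0,"ay":0,"az":0,"dx":0.004,"dy":0,"dz":0.016,"hand":-1}]'
```

```text
time_s: 9.72
ee_pos: [488.6, -106.5, 112.3]
eef_rot: [0.0, -0.163, 0.987, 0.0]
ft_force: [-0.4, -0.4, 0.6]
finger_gap: 0.008
finger_force: 0.4
```

```bash
python3 -m inch '[{"ax":0,"ay":0,"az":0,"dx":0,"dy":0,"dz":0.004,"hand":-1},{"ax":0,"ay":0,"az":0,"dx":0,"dy":0,"dz":0.007,"hand":-1}]'
```

```text
time_s: 9.98
ee_pos: [488.5, -106.5, 110.2]
eef_rot: [-0.0, -0.163, 0.987, 0.0]
ft_force: [-1.0, -0.1, 2.2]
finger_gap: 0.006
finger_force: 1.0
```

```bash
python3 -m inch '[{"ax":0,"ay":0,"az":0,"dx":0,"dy":0,"dz":0.003,"hand":-1},{"ax":0,"ay":0,"az":0,"dx":0,"dy":0,"dz":0.005,"hand":-1}]'
```

```text
time_s: 10.22
ee_pos: [488.5, -106.5, 109.1]
eef_rot: [-0.0, -0.163, 0.987, 0.0]
ft_force: [-3.1, -0.0, 6.6]
finger_gap: 0.003
finger_force: 3.2
```

```bash
python3 -m inch '[{"ax":0,"ay":0,"az":0,"dx":0,"dy":0,"dz":0.003,"hand":-1},{"ax":0,"ay":0,"az":0,"dx":0,"dy":0,"dz":0.005,"hand":-1}]'
```

```text
time_s: 10.48
ee_pos: [488.2, -106.5, 107.9]
eef_rot: [-0.0, -0.163, 0.987, 0.0]
ft_force: [-4.0, -0.4, 9.9]
finger_gap: 0.002
finger_force: 4.8
```

```bash
python3 -m inch '[{"ax":0,"ay":0,"az":0,"dx":0,"dy":0,"dz":0.003,"hand":-1},{"ax":0,"ay":0,"az":0,"dx":0,"dy":0,"dz":0.003,"hand":-1}]'
```

```text
time_s: 10.72
ee_pos: [488.0, -106.5, 107.1]
eef_rot: [-0.0, -0.163, 0.987, 0.0]
ft_force: [-5.4, 0.5, 11.0]
finger_gap: 0.005
finger_force: 5.4
```

```bash
python3 -m inch '[{"ax":0,"ay":0,"az":0,"dx":0,"dy":0,"dz":0.003,"hand":-1},{"ax":0,"ay":0,"az":0,"dx":0,"dy":0,"dz":0.003,"hand":-1}]'
```

```text
time_s: 10.98
ee_pos: [487.8, -106.6, 106.2]
eef_rot: [-0.001, -0.163, 0.987, 0.0]
ft_force: [-4.8, 0.1, 12.2]
finger_gap: 0.007
finger_force: 6.0
```

```bash
python3 -m inch '[{"ax":0,"ay":0,"az":0,"dx":0,"dy":0,"dz":0.003,"hand":-1},{"ax":0,"ay":0,"az":0,"dx":0,"dy":0,"dz":0.003,"hand":-1}]'
```

```text
time_s: 11.22
ee_pos: [487.4, -106.6, 105.2]
eef_rot: [-0.001, -0.163, 0.987, 0.0]
ft_force: [-6.0, -0.0, 11.9]
finger_gap: 0.009
finger_force: 6.0
```

```bash
python3 -m inch '[{"ax":0,"ay":0,"az":0,"dx":0,"dy":0,"dz":0.002,"hand":-1},{"ax":0,"ay":0,"az":0,"dx":0,"dy":0,"dz":0.002,"hand":-1}]'
```

```text
time_s: 11.48
ee_pos: [487.9, -106.7, 104.1]
eef_rot: [-0.0, -0.163, 0.987, -0.0]
ft_force: [-0.4, 0.2, 0.3]
finger_gap: 0.006
finger_force: 0.2
```

```bash
python3 -m inch '[{"ax":0,"ay":0,"az":0,"dx":0,"dy":0,"dz":-0.14,"hand":-1},{"ax":0,"ay":0,"az":0,"dx":0,"dy":0,"dz":-0.14,"hand":-1}]'
python3 -m inch '[{"ax":0,"ay":0,"az":0,"dx":-0.476,"dy":-0.398,"dz":0,"hand":-1},{"ax":0,"ay":0,"az":0,"dx":-0.476,"dy":-0.398,"dz":0,"hand":-1},{"ax":0,"ay":0,"az":0,"dx":-0.476,"dy":-0.398,"dz":0,"hand":-1},{"ax":0,"ay":0,"az":0,"dx":-0.476,"dy":-0.398,"dz":0,"hand":-1},{"ax":0,"ay":0,"az":0,"dx":-0.476,"dy":-0.398,"dz":0,"hand":-1}]'
python3 - <<'E'
from station import robot
import cv2
f=robot.read_camera('side')['frame'][180:320,190:350,::-1]
cv2.imwrite('pics/s3.png',cv2.resize(f,None,fx=4,fy=4,interpolation=cv2.INTER_CUBIC))
E
```

```text
time_s: 11.72
ee_pos: [491.3, -106.8, 148.6]
eef_rot: [0.003, -0.163, 0.987, -0.001]
ft_force: [0.3, -0.1, 0.3]
finger_gap: 0.002
finger_force: 0.0
time_s: 12.35
ee_pos: [660.9, -173.1, 144.2]
eef_rot: [-0.001, -0.163, 0.987, 0.001]
ft_force: [-0.1, 0.2, 1.3]
finger_gap: 0.005
finger_force: 0.0
```

View pics/s3.png

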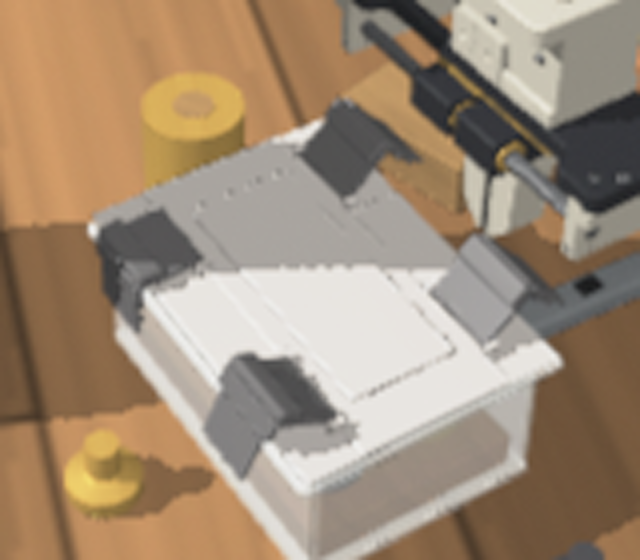

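Clip a, at (150,250) in the crop, now lies flat over the rim with its skirt hanging down. The gripper is behind clip c, at (490,290). Next is clip c.

```bash
python3 -m inch '[{"ax":0,"ay":0,"az":0,"dx":0,"dy":0,"dz":0.025,"hand":-1},{"ax":0,"ay":0,"az":0,"dx":0,"dy":0,"dz":0.05,"hand":-1},{"ax":0,"ay":0,"az":0,"dx":0,"dy":0,"dz":0.06,"hand":-1},{"ax":0,"ay":0,"az":0,"dx":0,"dy":0,"dz":0.068,"hand":-1}]'
```

```text
time_s: 12.9
ee_pos: [661.9, -173.6, 125.5]
eef_rot: [-0.0, -0.163, 0.987, 0.0]
ft_force: [-0.7, -0.2, 0.5]
finger_gap: 0.003
finger_force: 0.0
```

```bash
python3 -m inch '[{"ax":0,"ay":0,"az":0,"dx":-0.005,"dy":0,"dz":0.008,"hand":-1},{"ax":0,"ay":0,"az":0,"dx":-0.011,"dy":0,"dz":0.016,"hand":-1},{"ax":0,"ay":0,"az":0,"dx":-0.018,"dy":0,"dz":0.024,"hand":-1}]'
```

```text
time_s: 13.28
ee_pos: [668.0, -171.8, 118.8]
eef_rot: [0.001, -0.163, 0.987, -0.0]
ft_force: [1.0, 0.8, 1.7]
finger_gap: 0.003
finger_force: 0.8
```

```bash
python3 -m inch '[{"ax":0,"ay":0,"az":0,"dx":0,"dy":0,"dz":0.005,"hand":-1},{"ax":0,"ay":0,"az":0,"dx":0,"dy":0,"dz":0.01,"hand":-1},{"ax":0,"ay":0,"az":0,"dx":0,"dy":0,"dz":0.014,"hand":-1}]'
```

```text
time_s: 13.65
ee_pos: [667.0, -171.9, 114.0]
eef_rot: [-0.0, -0.163, 0.987, 0.0]
ft_force: [0.5, -0.4, 0.8]
finger_gap: 0.005
finger_force: 0.5
```

Contact is light and the position is good (ux ≈ 75), so I'll continue down.

```bash
python3 -m inch '[{"ax":0,"ay":0,"az":0,"dx":0,"dy":0,"dz":0.004,"hand":-1},{"ax":0,"ay":0,"az":0,"dx":0,"dy":0,"dz":0.008,"hand":-1}]'
```

```text
time_s: 13.9
ee_pos: [667.0, -172.0, 111.6]
eef_rot: [-0.0, -0.163, 0.987, 0.0]
ft_force: [0.8, 0.6, 0.6]
finger_gap: 0.005
finger_force: 0.4
```

```bash
python3 -m inch '[{"ax":0,"ay":0,"az":0,"dx":0,"dy":0,"dz":0.003,"hand":-1},{"ax":0,"ay":0,"az":0,"dx":0,"dy":0,"dz":0.006,"hand":-1}]'
```

```text
time_s: 14.15
ee_pos: [667.1, -172.0, 109.9]
eef_rot: [-0.0, -0.163, 0.987, 0.0]
ft_force: [-0.2, 0.5, 0.0]
finger_gap: 0.01
finger_force: 0.4
```

```bash
python3 -m inch '[{"ax":0,"ay":0,"az":0,"dx":0,"dy":0,"dz":0.003,"hand":-1},{"ax":0,"ay":0,"az":0,"dx":0,"dy":0,"dz":0.006,"hand":-1}]'
```

```text
time_s: 14.4
ee_pos: [667.1, -172.0, 108.1]
eef_rot: [-0.0, -0.163, 0.987, 0.0]
ft_force: [-0.1, -0.5, 0.8]
finger_gap: 0.006
finger_force: 0.4
```

```bash
python3 -m inch '[{"ax":0,"ay":0,"az":0,"dx":0,"dy":0,"dz":0.003,"hand":-1},{"ax":0,"ay":0,"az":0,"dx":0,"dy":0,"dz":0.006,"hand":-1}]'
```

```text
time_s: 14.65
ee_pos: [667.5, -172.0, 106.8]
eef_rot: [0.0, -0.163, 0.987, -0.0]
ft_force: [0.1, 0.4, 4.9]
finger_gap: 0.009
finger_force: 2.3
```

```bash
python3 -m inch '[{"ax":0,"ay":0,"az":0,"dx":0,"dy":0,"dz":0.003,"hand":-1},{"ax":0,"ay":0,"az":0,"dx":0,"dy":0,"dz":0.005,"hand":-1}]'
```

```text
time_s: 14.9
ee_pos: [667.7, -172.0, 105.9]
eef_rot: [0.001, -0.163, 0.987, -0.0]
ft_force: [-1.7, 1.2, 7.0]
finger_gap: 0.005
finger_force: 3.6
```

```bash
python3 -m inch '[{"ax":0,"ay":0,"az":0,"dx":0,"dy":0,"dz":0.003,"hand":-1},{"ax":0,"ay":0,"az":0,"dx":0,"dy":0,"dz":0.004,"hand":-1}]'
```

```text
time_s: 15.15
ee_pos: [667.9, -172.0, 105.1]
eef_rot: [0.001, -0.163, 0.987, -0.0]
ft_force: [-2.1, 1.2, 8.3]
finger_gap: 0.003
finger_force: 4.2
```

```bash
python3 -m inch '[{"ax":0,"ay":0,"az":0,"dx":0,"dy":0,"dz":0.003,"hand":-1},{"ax":0,"ay":0,"az":0,"dx":0,"dy":0,"dz":0.004,"hand":-1}]'
```

```text
time_s: 15.4
ee_pos: [668.2, -171.9, 104.2]
eef_rot: [0.001, -0.163, 0.987, -0.0]
ft_force: [-0.7, 1.4, 8.4]
finger_gap: 0.004
finger_force: 4.6
```

```bash
python3 -m inch '[{"ax":0,"ay":0,"az":0,"dx":0,"dy":0,"dz":0.003,"hand":-1},{"ax":0,"ay":0,"az":0,"dx":0,"dy":0,"dz":0.004,"hand":-1}]'
```

```text
time_s: 15.65
ee_pos: [668.5, -171.8, 103.3]
eef_rot: [0.001, -0.163, 0.987, -0.0]
ft_force: [-0.5, 1.6, 9.8]
finger_gap: 0.004
finger_force: 5.1
```

```bash
python3 -m inch '[{"ax":0,"ay":0,"az":0,"dx":0,"dy":0,"dz":0.003,"hand":-1},{"ax":0,"ay":0,"az":0,"dx":0,"dy":0,"dz":0.003,"hand":-1}]'
```

```text
time_s: 15.9
ee_pos: [668.8, -171.7, 102.3]
eef_rot: [0.002, -0.163, 0.987, -0.0]
ft_force: [0.2, 1.2, 7.9]
finger_gap: 0.005
finger_force: 4.0
```

```bash
python3 -m inch '[{"ax":0,"ay":0,"az":0,"dx":0,"dy":0,"dz":0.003,"hand":-1},{"ax":0,"ay":0,"az":0,"dx":0,"dy":0,"dz":0.003,"hand":-1}]'
```

```text
time_s: 16.15
ee_pos: [668.7, -171.8, 100.5]
eef_rot: [0.002, -0.163, 0.987, -0.0]
ft_force: [2.3, 1.0, 5.2]
finger_gap: 0.002
finger_force: 2.7
```

```bash
python3 -m inch '[{"ax":0,"ay":0,"az":0,"dx":0,"dy":0,"dz":0,"hand":-1}]'
```

```text
time_s: 16.27
ee_pos: [668.7, -171.8, 100.5]
eef_rot: [0.002, -0.163, 0.987, -0.0]
ft_force: [2.7, 0.6, 5.8]
finger_gap: 0.006
finger_force: 2.8
```

```bash
python3 -m inch '[{"ax":0,"ay":0,"az":0,"dx":0,"dy":0,"dz":0.002,"hand":-1},{"ax":0,"ay":0,"az":0,"dx":0,"dy":0,"dz":0.002,"hand":-1}]'
```

```text
time_s: 16.52
ee_pos: [668.8, -171.8, 100.2]
eef_rot: [0.002, -0.163, 0.987, -0.0]
ft_force: [2.2, 0.9, 7.1]
finger_gap: 0.005
finger_force: 3.5
```

```bash
python3 -m inch '[{"ax":0,"ay":0,"az":0,"dx":0,"dy":0,"dz":0.003,"hand":-1},{"ax":0,"ay":0,"az":0,"dx":0,"dy":0,"dz":0.003,"hand":-1}]'
```

```text
time_s: 16.77
ee_pos: [668.9, -171.8, 99.8]
eef_rot: [0.002, -0.163, 0.987, -0.0]
ft_force: [1.1, 1.2, 8.9]
finger_gap: 0.003
finger_force: 4.6
```

```bash
python3 -m inch '[{"ax":0,"ay":0,"az":0,"dx":0,"dy":0,"dz":0.002,"hand":-1},{"ax":0,"ay":0,"az":0,"dx":0,"dy":0,"dz":0.002,"hand":-1}]'
```

```text
time_s: 17.02
ee_pos: [669.0, -171.8, 99.4]
eef_rot: [0.002, -0.163, 0.987, -0.0]
ft_force: [0.0, 1.0, 10.6]
finger_gap: 0.003
finger_force: 5.3
```

```bash
python3 -m inch '[{"ax":0,"ay":0,"az":0,"dx":0,"dy":0,"dz":-0.15,"hand":-1},{"ax":0,"ay":0,"az":0,"dx":0,"dy":0,"dz":-0.15,"hand":-1}]'
python3 -m inch '[{"ax":0,"ay":0,"az":0,"dx":0.028,"dy":0.398,"dz":0,"hand":-1},{"ax":0,"ay":0,"az":0,"dx":0.028,"dy":0.398,"dz":0,"hand":-1},{"ax":0,"ay":0,"az":0,"dx":0.028,"dy":0.398,"dz":0,"hand":-1},{"ax":0,"ay":0,"az":0,"dx":0.028,"dy":0.398,"dz":0,"hand":-1}]'
python3 - <<'E'
from station import robot
import cv2
f=robot.read_camera('side')['frame'][180:320,190:350,::-1]
cv2.imwrite('pics/s4.png',cv2.resize(f,None,fx=4,fy=4,interpolation=cv2.INTER_CUBIC))
E
```

```text
time_s: 17.27
ee_pos: [669.1, -172.9, 145.7]
eef_rot: [0.002, -0.163, 0.987, -0.001]
ft_force: [0.3, -0.6, 0.9]
finger_gap: 0.005
finger_force: 0.0
time_s: 17.77
ee_pos: [620.1, -62.1, 141.5]
eef_rot: [-0.001, -0.163, 0.987, -0.0]
ft_force: [0.1, 0.9, -0.3]
finger_gap: 0.004
finger_force: 0.0
```

View pics/s4.png

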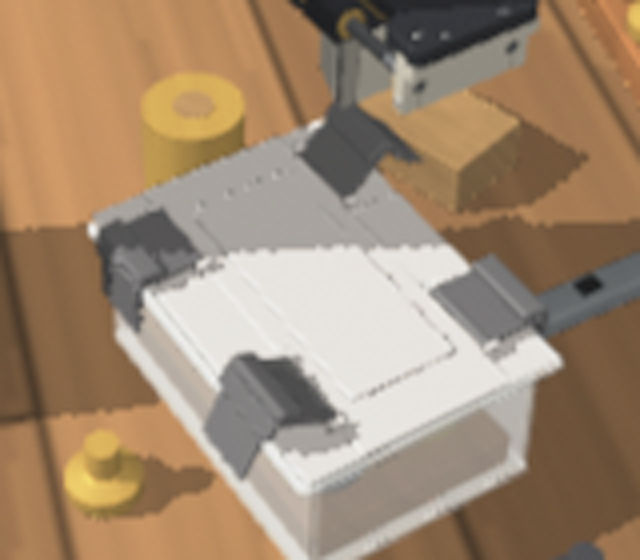

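Clip c, at (490,300) in the crop, is down flat and looks like clip a. Next is clip d, which the gripper is hovering over at (370,140).

```bash
python3 -m inch '[{"ax":0,"ay":0,"az":0,"dx":-0.01,"dy":0,"dz":0.02,"hand":-1},{"ax":0,"ay":0,"az":0,"dx":-0.012,"dy":0,"dz":0.04,"hand":-1},{"ax":0,"ay":0,"az":0,"dx":-0.012,"dy":0,"dz":0.05,"hand":-1},{"ax":0,"ay":0,"az":0,"dx":-0.012,"dy":0,"dz":0.06,"hand":-1}]'
```

```text
time_s: 18.32
ee_pos: [624.8, -60.6, 124.3]
eef_rot: [0.0, -0.163, 0.987, 0.0]
ft_force: [1.0, 0.7, 3.0]
finger_gap: 0.004
finger_force: 1.5
```

```bash
python3 -m inch '[{"ax":0,"ay":0,"az":0,"dx":-0.004,"dy":0,"dz":0.008,"hand":-1},{"ax":0,"ay":0,"az":0,"dx":-0.009,"dy":0,"dz":0.016,"hand":-1},{"ax":0,"ay":0,"az":0,"dx":-0.014,"dy":0,"dz":0.024,"hand":-1}]'
```

```text
time_s: 18.7
ee_pos: [628.5, -59.0, 117.2]
eef_rot: [0.0, -0.163, 0.987, -0.0]
ft_force: [0.8, 0.8, 0.8]
finger_gap: 0.005
finger_force: 0.7
```

```bash
python3 -m inch '[{"ax":0,"ay":0,"az":0,"dx":0,"dy":0,"dz":0.004,"hand":-1},{"ax":0,"ay":0,"az":0,"dx":0,"dy":0,"dz":0.008,"hand":-1}]'
```

```text
time_s: 18.95
ee_pos: [627.7, -59.2, 114.3]
eef_rot: [-0.001, -0.163, 0.987, 0.0]
ft_force: [-0.4, 0.3, 0.6]
finger_gap: 0.006
finger_force: 0.5
```

```bash
python3 -m inch '[{"ax":0,"ay":0,"az":0,"dx":-0.002,"dy":0,"dz":0.004,"hand":-1},{"ax":0,"ay":0,"az":0,"dx":-0.003,"dy":0,"dz":0.007,"hand":-1}]'
```

```text
time_s: 19.2
ee_pos: [628.8, -58.9, 112.4]
eef_rot: [-0.0, -0.163, 0.987, 0.0]
ft_force: [0.0, -0.0, 1.3]
finger_gap: 0.0
finger_force: 0.3
```

```bash
python3 -m inch '[{"ax":0,"ay":0,"az":0,"dx":0,"dy":0,"dz":0.003,"hand":-1},{"ax":0,"ay":0,"az":0,"dx":0,"dy":0,"dz":0.006,"hand":-1}]'
```

```text
time_s: 19.45
ee_pos: [629.2, -58.8, 110.9]
eef_rot: [0.0, -0.163, 0.987, 0.0]
ft_force: [0.2, 0.2, 1.2]
finger_gap: 0.009
finger_force: 0.4
```

```bash
python3 -m inch '[{"ax":0,"ay":0,"az":0,"dx":0,"dy":0,"dz":0.003,"hand":-1},{"ax":0,"ay":0,"az":0,"dx":0,"dy":0,"dz":0.005,"hand":-1}]'
```

```text
time_s: 19.7
ee_pos: [629.2, -58.8, 109.5]
eef_rot: [0.0, -0.163, 0.987, -0.0]
ft_force: [0.2, 0.1, 2.0]
finger_gap: 0.004
finger_force: 0.9
```

```bash
python3 -m inch '[{"ax":0,"ay":0,"az":0,"dx":0,"dy":0,"dz":0.003,"hand":-1},{"ax":0,"ay":0,"az":0,"dx":0,"dy":0,"dz":0.005,"hand":-1}]'
```

```text
time_s: 19.95
ee_pos: [629.5, -58.7, 108.4]
eef_rot: [0.0, -0.163, 0.987, -0.0]
ft_force: [-0.3, -0.6, 5.8]
finger_gap: 0.006
finger_force: 2.6
```

```bash
python3 -m inch '[{"ax":0,"ay":0,"az":0,"dx":0,"dy":0,"dz":0.003,"hand":-1},{"ax":0,"ay":0,"az":0,"dx":0,"dy":0,"dz":0.005,"hand":-1}]'
```

```text
time_s: 20.2
ee_pos: [629.8, -58.7, 107.4]
eef_rot: [0.001, -0.163, 0.987, -0.0]
ft_force: [-0.7, 0.4, 7.4]
finger_gap: 0.006
finger_force: 3.9
```

```bash
python3 -m inch '[{"ax":0,"ay":0,"az":0,"dx":0,"dy":0,"dz":0.003,"hand":-1},{"ax":0,"ay":0,"az":0,"dx":0,"dy":0,"dz":0.003,"hand":-1}]'
```

```text
time_s: 20.45
ee_pos: [630.0, -58.6, 106.8]
eef_rot: [0.001, -0.163, 0.987, -0.0]
ft_force: [-0.4, -0.0, 7.8]
finger_gap: 0.001
finger_force: 4.0
```

```bash
python3 -m inch '[{"ax":0,"ay":0,"az":0,"dx":0,"dy":0,"dz":0.003,"hand":-1},{"ax":0,"ay":0,"az":0,"dx":0,"dy":0,"dz":0.003,"hand":-1}]'
```

```text
time_s: 20.7
ee_pos: [630.3, -58.5, 106.2]
eef_rot: [0.001, -0.163, 0.987, -0.0]
ft_force: [-1.1, 0.3, 8.9]
finger_gap: 0.002
finger_force: 4.7
```

```bash
python3 -m inch '[{"ax":0,"ay":0,"az":0,"dx":0,"dy":0,"dz":0.003,"hand":-1},{"ax":0,"ay":0,"az":0,"dx":0,"dy":0,"dz":0.004,"hand":-1}]'
```

```text
time_s: 20.95
ee_pos: [630.5, -58.4, 105.1]
eef_rot: [0.002, -0.163, 0.987, -0.0]
ft_force: [0.4, 0.6, 10.5]
finger_gap: 0.004
finger_force: 4.9
```

```bash
python3 -m inch '[{"ax":0,"ay":0,"az":0,"dx":0,"dy":0,"dz":0.003,"hand":-1},{"ax":0,"ay":0,"az":0,"dx":0,"dy":0,"dz":0.003,"hand":-1}]'
```

```text
time_s: 21.2
ee_pos: [630.8, -58.3, 104.2]
eef_rot: [0.002, -0.163, 0.987, -0.0]
ft_force: [0.1, 1.9, 8.5]
finger_gap: 0.002
finger_force: 4.4
```

```bash
python3 -m inch '[{"ax":0,"ay":0,"az":0,"dx":0,"dy":0,"dz":0.003,"hand":-1},{"ax":0,"ay":0,"az":0,"dx":0,"dy":0,"dz":0.003,"hand":-1}]'
```

```text
time_s: 21.45
ee_pos: [630.5, -58.3, 102.4]
eef_rot: [0.001, -0.163, 0.987, 0.0]
ft_force: [1.5, 2.0, 5.9]
finger_gap: 0.003
finger_force: 2.4
```

```bash
python3 -m inch '[{"ax":0,"ay":0,"az":0,"dx":0,"dy":0,"dz":0.003,"hand":-1},{"ax":0,"ay":0,"az":0,"dx":0,"dy":0,"dz":0.003,"hand":-1}]'
```

```text
time_s: 21.7
ee_pos: [630.6, -58.3, 101.9]
eef_rot: [0.002, -0.163, 0.987, -0.0]
ft_force: [1.5, 1.8, 7.6]
finger_gap: 0.001
finger_force: 3.8
```

```bash
python3 -m inch '[{"ax":0,"ay":0,"az":0,"dx":0,"dy":0,"dz":0.002,"hand":-1},{"ax":0,"ay":0,"az":0,"dx":0,"dy":0,"dz":0.002,"hand":-1}]'
```

```text
time_s: 21.95
ee_pos: [630.7, -58.3, 101.5]
eef_rot: [0.002, -0.163, 0.987, -0.0]
ft_force: [1.5, 2.2, 9.5]
finger_gap: 0.007
finger_force: 4.6
```

```bash
python3 -m inch '[{"ax":0,"ay":0,"az":0,"dx":0,"dy":0,"dz":-0.15,"hand":-1},{"ax":0,"ay":0,"az":0,"dx":0,"dy":0,"dz":-0.15,"hand":-1}]'
python3 -m inch '[{"ax":0,"ay":0,"az":0,"dx":0.48,"dy":-0.4,"dz":0,"hand":-1},{"ax":0,"ay":0,"az":0,"dx":0.48,"dy":-0.4,"dz":0,"hand":-1},{"ax":0,"ay":0,"az":0,"dx":0.48,"dy":-0.4,"dz":0,"hand":-1},{"ax":0,"ay":0,"az":0,"dx":0.48,"dy":-0.4,"dz":0,"hand":-1},{"ax":0,"ay":0,"az":0,"dx":0.48,"dy":-0.4,"dz":0,"hand":-1}]'
```

```text
time_s: 22.2
ee_pos: [630.8, -59.4, 147.9]
eef_rot: [0.002, -0.163, 0.987, -0.001]
ft_force: [0.2, -0.4, -0.6]
finger_gap: 0.005
finger_force: 0.0
time_s: 22.82
ee_pos: [530.4, -218.5, 144.1]
eef_rot: [-0.001, -0.162, 0.987, 0.001]
ft_force: [-0.1, 1.3, 0.5]
finger_gap: 0.007
finger_force: 0.0
```

```bash
python3 -m inch '[{"ax":0,"ay":0,"az":0,"dx":0,"dy":0,"dz":0.02,"hand":-1},{"ax":0,"ay":0,"az":0,"dx":0,"dy":0,"dz":0.04,"hand":-1},{"ax":0,"ay":0,"az":0,"dx":0,"dy":0,"dz":0.05,"hand":-1},{"ax":0,"ay":0,"az":0,"dx":0,"dy":0,"dz":0.06,"hand":-1}]'
```

```text
time_s: 23.32
ee_pos: [531.4, -218.3, 126.7]
eef_rot: [-0.0, -0.163, 0.987, 0.0]
ft_force: [-0.2, -1.3, 0.3]
finger_gap: 0.003
finger_force: 0.0
```

```bash
python3 -m inch '[{"ax":0,"ay":0,"az":0,"dx":0.005,"dy":0,"dz":0.008,"hand":-1},{"ax":0,"ay":0,"az":0,"dx":0.01,"dy":0,"dz":0.016,"hand":-1},{"ax":0,"ay":0,"az":0,"dx":0.016,"dy":0,"dz":0.024,"hand":-1}]'
```

```text
time_s: 23.7
ee_pos: [526.6, -220.4, 119.8]
eef_rot: [0.0, -0.163, 0.987, -0.0]
ft_force: [-0.1, 0.1, 0.2]
finger_gap: 0.004
finger_force: 0.0
```

```bash
python3 -m inch '[{"ax":0,"ay":0,"az":0,"dx":0.002,"dy":0,"dz":0.006,"hand":-1},{"ax":0,"ay":0,"az":0,"dx":0.003,"dy":0,"dz":0.012,"hand":-1},{"ax":0,"ay":0,"az":0,"dx":0.004,"dy":0,"dz":0.018,"hand":-1}]'
```

```text
time_s: 24.08
ee_pos: [525.5, -220.8, 114.5]
eef_rot: [-0.0, -0.163, 0.987, -0.0]
ft_force: [-1.5, 0.6, 1.2]
finger_gap: 0.004
finger_force: 0.6
```

```bash
python3 -m inch '[{"ax":0,"ay":0,"az":0,"dx":0,"dy":0,"dz":0.004,"hand":-1},{"ax":0,"ay":0,"az":0,"dx":0,"dy":0,"dz":0.008,"hand":-1}]'
```

```text
time_s: 24.32
ee_pos: [525.6, -220.6, 112.1]
eef_rot: [0.0, -0.163, 0.987, -0.0]
ft_force: [-0.1, -0.4, 1.6]
finger_gap: 0.007
finger_force: 0.4
```

```bash
python3 -m inch '[{"ax":0,"ay":0,"az":0,"dx":0,"dy":0,"dz":0.003,"hand":-1},{"ax":0,"ay":0,"az":0,"dx":0,"dy":0,"dz":0.005,"hand":-1}]'
```

```text
time_s: 24.58
ee_pos: [525.6, -220.6, 110.5]
eef_rot: [-0.0, -0.163, 0.987, 0.0]
ft_force: [-0.7, -0.5, 0.3]
finger_gap: 0.008
finger_force: 0.4
```

```bash
python3 -m inch '[{"ax":0,"ay":0,"az":0,"dx":0,"dy":0,"dz":0.003,"hand":-1},{"ax":0,"ay":0,"az":0,"dx":0,"dy":0,"dz":0.006,"hand":-1}]'
```

```text
time_s: 24.82
ee_pos: [525.6, -220.6, 108.7]
eef_rot: [-0.0, -0.163, 0.987, 0.0]
ft_force: [-0.9, -1.2, 2.4]
finger_gap: 0.007
finger_force: 0.6
```

```bash
python3 -m inch '[{"ax":0,"ay":0,"az":0,"dx":0,"dy":0,"dz":0.003,"hand":-1},{"ax":0,"ay":0,"az":0,"dx":0,"dy":0,"dz":0.005,"hand":-1}]'
```

```text
time_s: 25.08
ee_pos: [525.6, -220.8, 107.6]
eef_rot: [0.0, -0.163, 0.987, -0.0]
ft_force: [-2.0, 0.9, 4.4]
finger_gap: 0.005
finger_force: 2.5
```

```bash
python3 -m inch '[{"ax":0,"ay":0,"az":0,"dx":0,"dy":0,"dz":0.003,"hand":-1},{"ax":0,"ay":0,"az":0,"dx":0,"dy":0,"dz":0.005,"hand":-1}]'
```

```text
time_s: 25.32
ee_pos: [525.7, -221.0, 106.5]
eef_rot: [0.0, -0.163, 0.987, -0.0]
ft_force: [-3.4, -0.2, 8.5]
finger_gap: 0.006
finger_force: 4.2
```

```bash
python3 -m inch '[{"ax":0,"ay":0,"az":0,"dx":0,"dy":0,"dz":0.003,"hand":-1},{"ax":0,"ay":0,"az":0,"dx":0,"dy":0,"dz":0.003,"hand":-1}]'
```

```text
time_s: 25.58
ee_pos: [525.5, -221.1, 105.8]
eef_rot: [-0.0, -0.163, 0.987, -0.0]
ft_force: [-3.9, -0.9, 9.3]
finger_gap: 0.006
finger_force: 4.7
```

```bash
python3 -m inch '[{"ax":0,"ay":0,"az":0,"dx":0,"dy":0,"dz":0.003,"hand":-1},{"ax":0,"ay":0,"az":0,"dx":0,"dy":0,"dz":0.003,"hand":-1}]'
```

```text
time_s: 25.82
ee_pos: [525.4, -221.2, 105.0]
eef_rot: [-0.0, -0.162, 0.987, -0.0]
ft_force: [-4.0, -1.2, 11.1]
finger_gap: 0.003
finger_force: 5.3
```

```bash
python3 -m inch '[{"ax":0,"ay":0,"az":0,"dx":0,"dy":0,"dz":0.003,"hand":-1},{"ax":0,"ay":0,"az":0,"dx":0,"dy":0,"dz":0.003,"hand":-1}]'
```

```text
time_s: 26.08
ee_pos: [525.2, -221.4, 104.2]
eef_rot: [-0.0, -0.162, 0.987, -0.0]
ft_force: [-5.8, -1.0, 11.0]
finger_gap: 0.007
finger_force: 5.8
```

```bash
python3 -m inch '[{"ax":0,"ay":0,"az":0,"dx":0,"dy":0,"dz":0.003,"hand":-1},{"ax":0,"ay":0,"az":0,"dx":0,"dy":0,"dz":0.003,"hand":-1}]'
```

```text
time_s: 26.32
ee_pos: [524.8, -221.5, 103.2]
eef_rot: [-0.001, -0.162, 0.987, -0.0]
ft_force: [-5.2, -0.5, 11.2]
finger_gap: 0.007
finger_force: 5.7
```

```bash
python3 -m inch '[{"ax":0,"ay":0,"az":0,"dx":0,"dy":0,"dz":0.003,"hand":-1},{"ax":0,"ay":0,"az":0,"dx":0,"dy":0,"dz":0.003,"hand":-1}]'
```

```text
time_s: 26.58
ee_pos: [525.2, -221.3, 101.5]
eef_rot: [-0.0, -0.162, 0.987, -0.0]
ft_force: [-2.7, -1.6, 4.8]
finger_gap: 0.009
finger_force: 2.2
```

```bash
python3 -m inch '[{"ax":0,"ay":0,"az":0,"dx":0,"dy":0,"dz":0.003,"hand":-1},{"ax":0,"ay":0,"az":0,"dx":0,"dy":0,"dz":0.003,"hand":-1}]'
python3 -m inch '[{"ax":0,"ay":0,"az":0,"dx":0,"dy":0,"dz":-0.15,"hand":-1},{"ax":0,"ay":0,"az":0,"dx":0,"dy":0,"dz":-0.15,"hand":-1}]'
python3 -m inch '[{"ax":0,"ay":0,"az":0,"dx":0.1,"dy":0.6,"dz":-0.2,"hand":-1},{"ax":0,"ay":0,"az":0,"dx":0.1,"dy":0.6,"dz":-0.2,"hand":-1},{"ax":0,"ay":0,"az":0,"dx":0.1,"dy":0.6,"dz":-0.2,"hand":-1},{"ax":0,"ay":0,"az":0,"dx":0.1,"dy":0.6,"dz":-0.2,"hand":-1},{"ax":0,"ay":0,"az":0,"dx":0.1,"dy":0.6,"dz":-0.2,"hand":-1}]'
python3 -m inch '[{"ax":0,"ay":0,"az":0,"dx":0.1,"dy":0.7,"dz":-0.1,"hand":-1},{"ax":0,"ay":0,"az":0,"dx":0.1,"dy":0.7,"dz":-0.1,"hand":-1},{"ax":0,"ay":0,"az":0,"dx":0.1,"dy":0.7,"dz":-0.1,"hand":-1},{"ax":0,"ay":0,"az":0,"dx":0.1,"dy":0.7,"dz":-0.1,"hand":-1}]'
python3 - <<'E'
from station import robot
import cv2,numpy as np
a=robot.read_camera('side')['frame'][196:326,206:336,::-1];b=robot.read_camera('top')['frame'][118:248,262:402,::-1]
cv2.imwrite('pics/s5.png',cv2.resize(a,(590,590),interpolation=cv2.INTER_CUBIC))
cv2.imwrite('pics/t5.png',cv2.resize(b,None,fx=4.5,fy=4.5,interpolation=cv2.INTER_CUBIC))
E
```

```text
time_s: 26.82
ee_pos: [525.4, -221.4, 100.8]
eef_rot: [-0.0, -0.162, 0.987, -0.0]
ft_force: [-4.5, -1.4, 7.4]
finger_gap: 0.005
finger_force: 3.9
time_s: 27.08
ee_pos: [528.7, -221.1, 148.4]
eef_rot: [0.003, -0.163, 0.987, -0.001]
ft_force: [0.3, -0.4, -0.5]
finger_gap: 0.004
finger_force: 0.0
time_s: 27.7
ee_pos: [439.7, -59.7, 205.3]
eef_rot: [0.0, -0.163, 0.987, -0.0]
ft_force: [0.8, -0.1, 0.8]
finger_gap: 0.002
finger_force: 0.0
time_s: 28.2
ee_pos: [343.2, 131.3, 235.4]
eef_rot: [0.0, -0.163, 0.987, 0.0]
ft_force: [1.0, -0.3, 0.0]
finger_gap: 0.005
finger_force: 0.0
```

View pics/s5.png

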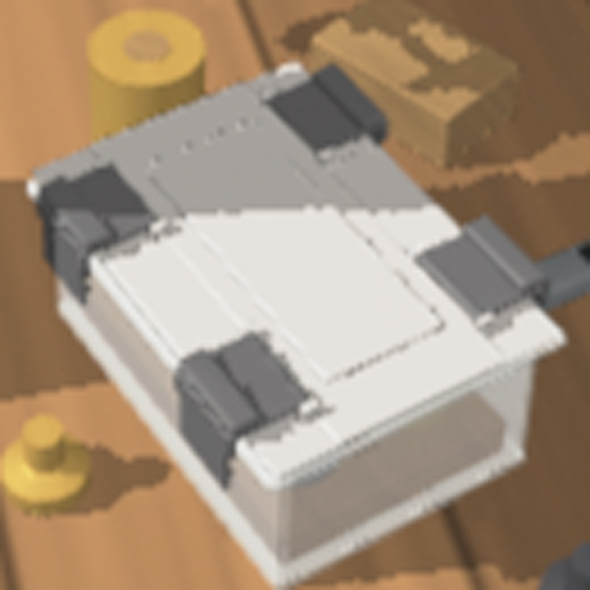

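View pics/t5.png

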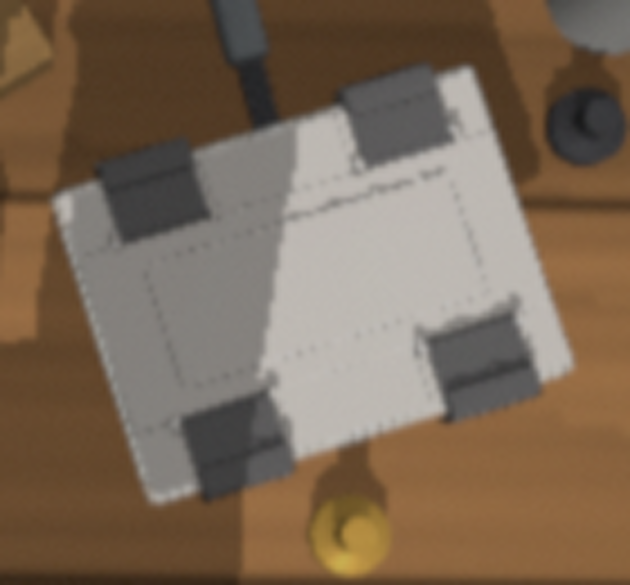

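All four clips lie flat and look alike in both views, at (95,215), (240,385), (325,105) and (485,265) in the side crop. The lid sits flat and the surrounding objects look undisturbed, so I'm handing it in.

```bash
python3 -c "
from station import robot
print(robot.sign_off())"
```

```text
the job is handed in; nothing more can be done
None
```

The box is closed and handed in at about 28 s of the 67 s: lid pressed home with at most about 17 N, then the clips snapped down in the order a, c, d, b with no more than about 13 N each, and nothing else on the bench looked moved in the final views.

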